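# Hold a test slide flush on a sloped contact stage

## Robot

A 7-joint arm with a two-finger parallel gripper is mounted at the origin on the work surface. World frame = base frame: x ahead of the robot, y to its left, z up, the work surface at z = 0. Lengths are in m, angles in rad, forces in N, time in s.
With the tool pointing down it reaches from about 0.4 to 0.85 m from the base axis. Payload 10.4 kg.
Tool frame: the origin (TCP) lies at the very end of the fingers, on their centre line; the grasp point (between the pads) lies 19 mm behind it (r.tcp_to_grasp is the distance from the TCP to the grasp point, in m); z points along the fingers, y is the direction in which the jaws open and shut (so a half turn about z gives the same grasp; the last joint's range is limited). The gripper opens to 85 mm and grips with 20 to 120 N. Pads are 22 mm wide; open, the fingers measure 114 mm over their backs; the gripper's body (76 mm by 85 mm) begins 54 mm behind the grasp point. The pads swing forward as they close: fully open they stand 13 mm farther back than shut.
Start: joints at [1.244, 0.332, -0.065, 1.46, 0.022, 1.35, -0.088], TCP at [0.187, -0.596, 0.231] pointing down, gripper open.
Joint ranges: [-2.6, 2.6], [-0.5, 2.12], [-1.47, 1.34], [0.16, 2.42], [-1.27, 4.41], [0.06, 2.06], [-2.6, 2.6]. Speed limits (rad/s): [2.22, 2.22, 2.79, 2.79, 3.14, 3.14, 3.14].

## Interface

Orientations are given as a unit quaternion [w, x, y, z].
In Python, from station import observe, get_image, camera_info, sign_off, r gives the robot as it stands.
- The arm moves only by the tool apply_moves, never from a script. Its argument "motion" is a list of rows, each a list of 6 numbers: the shift along the tool's x, y, z normalised to -1 to 1, where 1 is 0.75 m, then the turn, a rotation vector about the tool's x, y, z normalised to -1 to 1, where 1 is 180 degrees. A call has exactly 5 rows; each row shifts and turns the commanded pose from where the row before left it, along the tool's axes as they then stand; what a row does not reach is not made up. A row lasts 1/10 s, in which the tool goes at most 50 mm and 8.59 degrees, less where a joint would pass 70% of its speed; a pose out of reach is approached as far as the arm can. A call with a number of a shift or a turn outside -1 to 1 is refused whole. A call with a gripper value outside its range is refused whole. "gripper" is the opening, from 0 (shut) to 1 (fully open), set as the call begins (left out, the last holds). The fingers move at their own pace and stop on an object; the grip force is fixed at half the most. Time passes only in rows, so rows that do not move let the fingers close, or fill a call up. It gives the time, the measured TCP pose, the force and the opening at its end, in the units of the state.
- observe(): the state, without advancing time (a new reading comes with each control period).
- get_image(name): name is "side" or "top" or "wrist"; returns (picture, depth): 400x640x3 uint8, blue, green, red; 400x640 float32, m along the optical axis (not along the pixel's ray), 0 where there is no reading.
- camera_info(name): a dict with "intrinsics" (3x3 intrinsics, pixels), "T" (4x4, takes a point from camera to world coordinates). Camera axes: x right, y down, z forward; pixel columns grow to the right and rows downward; lengths in m; the calibration is good to about 2 mm. A picture is of the moment at which its call begins: read the wrist's pose just before it. camera_info takes no time and is no camera call; for the wrist camera it gives the pose at the moment of the call.
- sign_off(): hands the job in, once; it reports no verdict.
The state is a dict: "clock": time; "q": joint angles; "dq": joint speeds; "tau": joint torques, N m; "tool_pos": TCP position; "eef_rot": TCP orientation; "wrist_force": force on the tool from outside, world axes, zero at the start; "wrist_torque": the same for the moment, N m; "gripper_width": finger opening in m.
Only numpy, scipy, OpenCV 4.12 (cv2) and the standard library are available. Lean on these libraries where they do the work, as an engineer would, in place of code of your own. Each camera call takes 0.05 s, during which the arm holds its last target. There are 200 camera calls.

## Task

Pick up the steel test slide by its black grip tab and lay its underside flush on the sloped aluminium contact face of the tilting stage, centred on it and square with it, tilted to match its slope. Press it in until the sprung face has gone in about half of its 9 mm travel, and finish while still gripping the slide and holding it pressed there: do not let go. Leave the multimeter, the screwdriver, the screw jar and the power-supply casing where they are.

Things in the scene. Friction and masses are not known exactly. Their poses are not given: they have to be found in the camera images.
- slide_grip (a point): Loose steel plate 50 (x) by 80 (y) by 6 mm with a black upright tab mid-top: 32 long (x), 14 thick (y), 40 mm tall above the plate; about 0.1 kg; starts flat on the table. This point: in the tab, 28 mm above the underside (18 mm below the tab's top). z up out of the plate; y its long side and the direction to pinch the tab. Same when turned half round.
- face_center (a point): Centre of the upper surface of the sprung contact face: flat aluminium plate 64 (x, up the slope) by 96 mm (y, level), about 0.1 m above the table. z is its outward normal. The slope varies from 11 to 29 degrees; the low edge is roughly towards the robot. The hinge under it is locked stiff and holds under 25 N.
- face (a joint): How far the sprung contact face is pushed in along its own normal (-z of face_center), in m: 0 = free, 0.009 = bottomed. The spring starts to yield at about 2.5 N and adds 1 N per mm. The face moves straight in and does not rock.
- slide: The same test slide; origin at the centre of its underside, axes as slide_grip.
- stage: The fixed tilting stage that carries the contact face: dark steel base 130 by 150 mm, two grey cheeks with black lock knobs (overall 154 mm across the knobs), total height about 0.12 m. Origin at the centre of the base's underside; its -x side is the side the face looks to.
- cradle: Grey block 64 by 100 by 18 mm on the stiff hinge between the cheeks, carrying the sprung contact face; origin on the hinge axis, 30 mm under face_center, same axes.
- meter: Bystander: yellow multimeter 150 by 75 by 34 mm lying on the table; origin at the centre of its underside.
- driver: Bystander: screwdriver, 190 mm long, lying on the table.
- jar: Bystander: small jar of 52 mm diameter, 60 mm tall, origin at the centre of its underside.
- casing: Bystander: open power-supply casing of bent sheet steel, 150 by 140 by 80 mm, origin at the centre of its underside.
Mind the look-alikes: they are no part of the job. Leave any blue or pink look-alike of the slide alone.

How it is judged:
By the outcome, as a careful person would: the job done as asked, in the order asked, and still so for the second after the job is handed in, while the arm keeps its last pose, push and grip.
It also fails if it takes over 45 s, if anything falls off the work surface, if the arm or the gripper's body presses on something with over 40 N, if the wrist force passes 120 N, or if a joint passes its speed limit or range.

## Working session

There is one attempt and no reset: what is moved stays moved. The work goes in short steps, Python scripts to look and compute and a tool call to move; the robot and the scene stay as the last step left them, time stands still between calls to the robot, and variables do not carry over. Pictures are saved under pics/ and viewed, about 8 in all and at most 12, crops included, and the job is handed in when it is done.

Besides the shell and the picture viewer there is one more tool, called as name(argument=value, ...) on one line, values as JSON. apply_moves: Moves the arm, as the interface text tells. Its arguments: {"type":"object","properties":{"motion":{"type":"array","items":{"type":"array","items":{"type":"number","minimum":-1,"maximum":1}}},"gripper":{"type":"number"}},"required":["motion"]}

```bash
ls; mkdir -p pics; python3 - <<'E'
from station import observe,get_image,camera_info,r
import cv2,numpy as np
s=observe();print(s, r.tcp_to_grasp)
for n in ["top","side"]:
    c=camera_info(n);print(n,c)
    im,d=get_image(n);cv2.imwrite(f"pics/{n}0.png",im);np.save(f"pics/{n}0.npy",d)
E
```

```text
pics
{'clock': 0.0, 'q': array([ 1.24440506,  0.33290173, -0.06468281,  1.46094777,  0.02157631,
        1.34989515, -0.08850946]), 'dq': array([-0.00164502, -0.00149509, -0.00077978, -0.00029312, -0.0008686 ,
        0.00141404, -0.00141779]), 'tau': array([ 2.21642813e-04, -6.25433922e+01,  4.95546323e-02, -3.91610813e+01,
        1.62785430e-02,  9.99060692e-03, -3.69871634e-05]), 'tool_pos': array([ 0.18684173, -0.59602207,  0.23049416]), 'eef_rot': array([-7.16279823e-04,  9.88486501e-01,  1.51307326e-01, -1.34768189e-04]), 'wrist_force': array([ 0.03671299,  0.36878789, -0.34830484]), 'wrist_torque': array([ 0.01672105, -0.01003329, -0.04349626]), 'gripper_width': 0.08559488914955456} 0.0187
top {'intrinsics': array([[382.94761916,   0.        , 325.90928234],
       [  0.        , 382.94761916, 198.37253967],
       [  0.        ,   0.        ,   1.        ]]), 'T': array([[ 0.00561508, -0.99211867,  0.12517596,  0.49647277],
       [-0.99988858, -0.00383898,  0.01442556, -0.07374722],
       [-0.01383132, -0.12524302, -0.99202968,  1.06189389],
       [ 0.        ,  0.        ,  0.        ,  1.        ]])}
side {'intrinsics': array([[392.23505155,   0.        , 318.82097607],
       [  0.        , 392.23505155, 201.72466161],
       [  0.        ,   0.        ,   1.        ]]), 'T': array([[-0.94126323, -0.27381456,  0.19760852,  0.41765787],
       [-0.33722112,  0.73194418, -0.59206387,  0.57362978],
       [ 0.0174773 , -0.62392572, -0.7812882 ,  0.92347434],
       [ 0.        ,  0.        ,  0.        ,  1.        ]])}
```

View pics/top0.png

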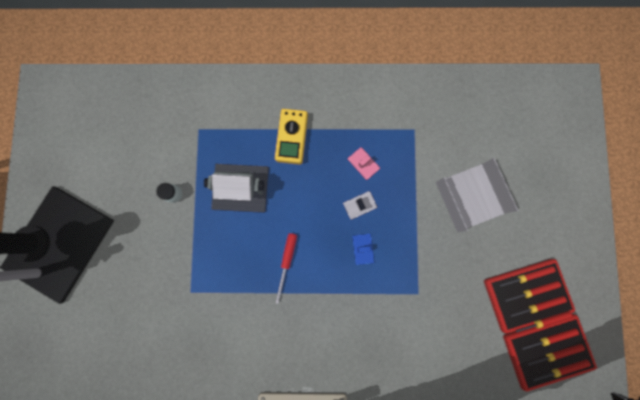

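View pics/side0.png

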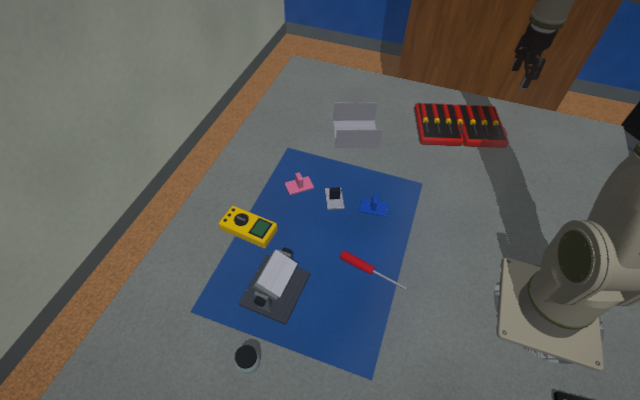

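Candidates in the top view are pink (364,163), blue (363,249) and the bare steel plate with a black tab (360,205). The steel one fits the description. The stage is at (238,188), the meter at (291,136), the driver at (287,265), the jar at (166,191) and the casing at (477,195). Next I'll measure the slide and stage and take one crop to confirm.

```bash
cat > h.py <<'E'
import numpy as np,cv2
from scipy.spatial.transform import Rotation as R
from station import observe,get_image,camera_info,r
def cloud(d,c):
    K=c["intrinsics"];v,u=np.indices(d.shape)
    P=np.stack([(u-K[0,2])/K[0,0]*d,(v-K[1,2])/K[1,1]*d,d],-1)
    return P@c["T"][:3,:3].T+c["T"][:3,3]
def proj(p,c):
    q=np.linalg.inv(c["T"])@np.append(p,1);q=c["intrinsics"]@q[:3];return q[:2]/q[2]
def rot(s): w,x,y,z=s["eef_rot"];return R.from_quat([x,y,z,w])
def plane(P):
    m=np.ones(len(P),bool)
    for _ in range(5):
        c=P[m].mean(0);n=np.linalg.svd(P[m]-c,full_matrices=False)[2][2];n*=np.sign(n[2]);e=(P-c)@n;m=abs(e)<max(.002,2*e[m].std()) if _<3 else abs(e)<.003
    return c,n,m,e[m].std()
E
python3 - <<'E'
from h import *
crops=[]
for n,(u0,v0,u1,v1),(su0,sv0,su1,sv1) in [("top",(205,160,275,215),(335,185,385,225)),("side",(235,240,312,325),(315,178,355,215))]:
    c=camera_info(n);d=np.load(f"pics/{n}0.npy");im=cv2.imread(f"pics/{n}0.png");W=cloud(d,c)
    hsv=cv2.cvtColor(im,cv2.COLOR_BGR2HSV)
    m=np.zeros(d.shape,bool);m[v0:v1,u0:u1]=1
    f=m&(hsv[...,2]>120)&(hsv[...,1]<60)&(W[...,2]>.06)
    P=W[f];cc,nn,k,e=plane(P)
    print(n,"face",f.sum(),k.sum(),cc,nn,"slope",np.degrees(np.arccos(nn[2])),"yaw",np.degrees(np.arctan2(-nn[1],-nn[0])),e)
    (ce,sz,an)=cv2.minAreaRect(P[k][:,:2].astype(np.float32));print(ce,sz,an)
    m[:]=0;m[sv0:sv1,su0:su1]=1
    g=m&(hsv[...,1]<80)&(hsv[...,2]>90)&(W[...,2]<.03)
    b=m&(hsv[...,2]<60)&(W[...,2]>.015)
    for nm,q in(("plate",g),("tab",b)):
        Q=W[q]
        if len(Q)>4:print(n,nm,q.sum(),Q.mean(0),np.percentile(Q[:,2],[5,50,95]),cv2.minAreaRect(Q[:,:2].astype(np.float32)))
    crops.append(cv2.resize(im[sv0-25:sv1+25,su0-30:su1+30],(400,300),interpolation=cv2.INTER_NEAREST))
    crops.append(cv2.resize(im[v0-10:v1+10,u0-15:u1+15],(400,300),interpolation=cv2.INTER_NEAREST))
cv2.imwrite("pics/crop1.png",np.vstack([np.hstack(crops[:2]),np.hstack(crops[2:])]))
E
```

```text
top face 962 98 [0.64721166 0.18236626 0.09916296] [-0.99035598  0.13556813  0.02857109] slope 88.36277432314432 yaw -7.7946749206796335 0.0017272532629471129
(0.6474685668945312, 0.18399541079998016) (0.09575983136892319, 0.005924474913626909) 82.14547729492188
top plate 501 [ 0.61192116 -0.15175614  0.00528396] [4.70051733e-06 5.30255847e-03 9.13035245e-03] ((0.6128600239753723, -0.15246611833572388), (0.05360570177435875, 0.08445017039775848), 25.020967483520508)
top tab 30 [ 0.60991428 -0.15128883  0.04588265] [0.04381999 0.04561081 0.04817255] ((0.6098082065582275, -0.15110108256340027), (0.022482851520180702, 0.008867974393069744), 22.82207489013672)
side face 1037 108 [0.64693733 0.18399409 0.09844159] [0.9995317  0.015225   0.02654401] slope 88.47896155283996 yaw -179.12733042306465 0.0017684247107685968
(0.6469467878341675, 0.18324187397956848) (0.005881622899323702, 0.0933137983083725) 0.7662222385406494
side plate 233 [ 0.60898485 -0.14099408  0.00606263] [0.00219212 0.00588125 0.00948357] ((0.6123862862586975, -0.15330639481544495), (0.05122224986553192, 0.0821160152554512), 23.667434692382812)
side tab 93 [ 0.60925721 -0.14166909  0.04468422] [0.0179309  0.03772206 0.04644884] ((0.5088745951652527, 0.20474089682102203), (0.028361262753605843, 0.7594694495201111), 16.027786254882812)
```

View pics/crop1.png

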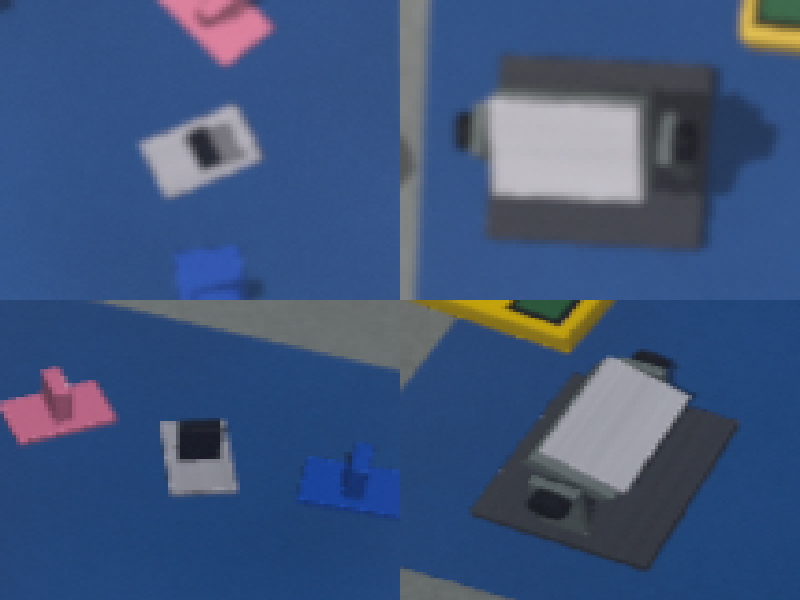

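The crop confirms it: the steel plate with the black tab is the target, and the stage face is the light plate. My plane fit was upset by zero-depth pixels, so I'll refit it.

```bash
python3 - <<'E'
from h import *
for n,(u0,v0,u1,v1) in [("top",(205,160,275,215)),("side",(235,240,312,325))]:
    c=camera_info(n);d=np.load(f"pics/{n}0.npy");im=cv2.imread(f"pics/{n}0.png");W=cloud(d,c)
    hsv=cv2.cvtColor(im,cv2.COLOR_BGR2HSV)
    m=np.zeros(d.shape,bool);m[v0:v1,u0:u1]=1
    f=m&(hsv[...,2]>140)&(hsv[...,1]<60)
    print((f&(d==0)).sum())
    g=f&(d>0)&(W[...,2]>.06)&(W[...,2]<.16)
    P=W[g];cc,nn,k,e=plane(P)
    print(n,"face",g.sum(),k.sum(),cc,nn,"slope",np.degrees(np.arccos(nn[2])),"yaw",np.degrees(np.arctan2(-nn[1],-nn[0])),e,P[:,2].min(),P[:,2].max())
    # in-plane rect by ray-casting the mask onto the plane
    v,u=np.nonzero(f);K=c["intrinsics"];ray=np.stack([(u-K[0,2])/K[0,0],(v-K[1,2])/K[1,1],np.ones(len(u))],1)@c["T"][:3,:3].T
    o=c["T"][:3,3];X=o+ray*(((cc-o)@nn)/(ray@nn))[:,None]
    lab=cv2.connectedComponents(f.astype(np.uint8))[1];big=np.argmax(np.bincount(lab[f]));X=X[lab[f]==big]
    yx=np.cross(nn,[-nn[0],-nn[1],0]);yx/=np.linalg.norm(yx);xx=np.cross(yx,nn)
    a=np.stack([(X-cc)@xx,(X-cc)@yx],1).astype(np.float32);re=cv2.minAreaRect(a);print(re,"centre",cc+xx*re[0][0]+yx*re[0][1],"xax",xx)
E
```

```text
4
top face 905 831 [0.64614281 0.18329235 0.09878076] [-0.45596906  0.0202918   0.88976427] slope 27.15635972224663 yaw -2.5481284232696955 0.0013839103957259211 0.08032830211271558 0.1164327446072786
((0.00034567713737487793, 0.0004947632551193237), (0.09823455661535263, 0.065717414021492), 89.6652603149414) centre [0.64647208 0.18377295 0.09893853] xax [ 0.8888845  -0.03955765  0.45642036]
7
side face 992 941 [0.646725   0.18363158 0.09852148] [-0.45734211  0.02111383  0.88904016] slope 27.247119977556576 yaw -2.643261313010102 0.0012860545917830525 0.08021456549717854 0.11559042951288312
((-0.00031235814094543457, -0.001718468964099884), (0.0954989641904831, 0.06275039911270142), 89.7087631225586) centre [0.64636834 0.18192774 0.09837848] xax [ 0.88809425 -0.04100009  0.45782923]
```

```bash
cat >> h.py <<'E'
from scipy.linalg import logm,expm
def M(Rm,p):
    T=np.eye(4);T[:3,:3]=Rm;T[:3,3]=p;return T
def steps(T,n,s=None):
    "constant row that repeated n times brings the tool to T"
    s=s or observe();A=M(rot(s).as_matrix(),s["tool_pos"])
    S=expm(np.real(logm(np.linalg.inv(A)@T))/n)
    row=np.r_[S[:3,3]/.75,R.from_matrix(S[:3,:3]).as_rotvec()/np.pi]
    print(n,"x",np.round(row,4).tolist(),"mm",np.linalg.norm(S[:3,3])*1e3,"deg",np.linalg.norm(row[3:])*180)
def tool(x,z):
    z=z/np.linalg.norm(z);y=np.cross(z,x);y/=np.linalg.norm(y);return np.stack([np.cross(y,z),y,z],1)
def yaw(a): a=np.radians(a);return np.array([np.cos(a),np.sin(a),0])
D=np.array([0,0,-1.])
E
python3 - <<'E'
from h import *
steps(M(tool(yaw(24),D),[.611,-.152,.20]),15)
E
```

```text
15 x [0.0492, -0.0238, 0.0027, -0.0, 0.0, -0.0024] mm 41.01381185447261 deg 0.43971929821141487
```

apply_moves(motion=[[0.0492,-0.0238,0.0027,0,0,-0.0024],[0.0492,-0.0238,0.0027,0,0,-0.0024],[0.0492,-0.0238,0.0027,0,0,-0.0024],[0.0492,-0.0238,0.0027,0,0,-0.0024],[0.0492,-0.0238,0.0027,0,0,-0.0024]], gripper=1)

```text
clock: 0.6
tool_pos: [0.3351, -0.4523, 0.2208]
eef_rot: [-0.0, 0.985, 0.17, -0.0]
wrist_force: [0.2, -0.8, 0.7]
gripper_width: 0.0855
```

apply_moves(motion=[[0.0492,-0.0238,0.0027,0,0,-0.0024],[0.0492,-0.0238,0.0027,0,0,-0.0024],[0.0492,-0.0238,0.0027,0,0,-0.0024],[0.0492,-0.0238,0.0027,0,0,-0.0024],[0.0492,-0.0238,0.0027,0,0,-0.0024]])

```text
clock: 1.1
tool_pos: [0.4767, -0.3044, 0.2108]
eef_rot: [-0.0, 0.982, 0.189, -0.0]
wrist_force: [0.9, 0.1, 0.5]
gripper_width: 0.0855
```

apply_moves(motion=[[0.0492,-0.0238,0.0027,0,0,-0.0024],[0.0492,-0.0238,0.0027,0,0,-0.0024],[0.0492,-0.0238,0.0027,0,0,-0.0024],[0.0492,-0.0238,0.0027,0,0,-0.0024],[0.0492,-0.0238,0.0027,0,0,-0.0024]])

```text
clock: 1.6
tool_pos: [0.6127, -0.1513, 0.2005]
eef_rot: [-0.0, 0.978, 0.207, -0.0]
wrist_force: [1.4, -0.6, -0.9]
gripper_width: 0.0854
```

```bash
python3 - <<'E'
from h import *
s=observe();print(s["tool_pos"],R.as_euler(rot(s),"ZYX",degrees=True))
c=camera_info("wrist");im,d=get_image("wrist");cv2.imwrite("pics/w1.png",im);np.save("pics/w1.npy",d)
print(c)
W=cloud(d,c);hsv=cv2.cvtColor(im,cv2.COLOR_BGR2HSV)
box=(d>0)&(np.hypot(W[...,0]-.612,W[...,1]+.152)<.065)
g=box&(hsv[...,1]<80)&(hsv[...,2]>70)&(W[...,2]<.015)&(W[...,2]>0)
b=box&(hsv[...,2]<70)&(W[...,2]>.035)&(W[...,2]<.06)
for q in(g,b):
    Q=W[q]
    if len(Q):print(len(Q),Q.mean(0),np.median(Q[:,2]),cv2.minAreaRect(Q[:,:2].astype(np.float32)))
E
```

```text
[ 0.61269126 -0.15129588  0.20049005] [ 2.38796896e+01  2.76111713e-02 -1.79989499e+02]
{'intrinsics': array([[278.77887169,   0.        , 318.73519624],
       [  0.        , 278.77887169, 199.09128388],
       [  0.        ,   0.        ,   1.        ]]), 'T': array([[ 0.4041639 , -0.87096052, -0.27942676,  0.68394412],
       [-0.91468486, -0.38543548, -0.12161866, -0.11934587],
       [-0.00177593,  0.3047413 , -0.95243351,  0.34308293],
       [ 0.        ,  0.        ,  0.        ,  1.        ]])}
2207 [ 0.61273334 -0.1514802   0.0060205 ] 0.006142079595610417 ((0.6110522150993347, -0.15246444940567017), (0.050085458904504776, 0.08103767782449722), 25.102563858032227)
307 [ 0.61262632 -0.15178643  0.04567676] 0.04592482479988641 ((0.6118986010551453, -0.15208585560321808), (0.029962776228785515, 0.01119009219110012), 24.11077117919922)
```

View pics/w1.png

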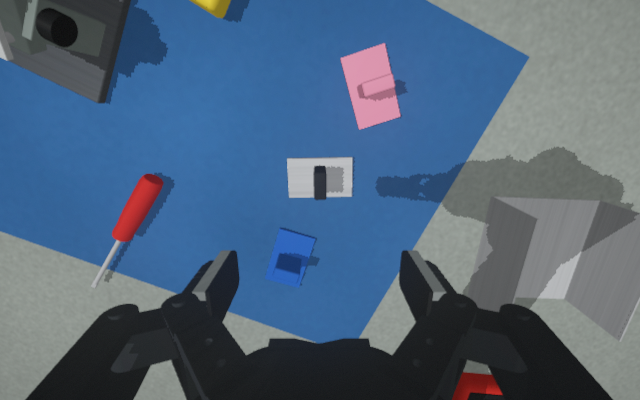

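The wrist view shows the steel slide at (320,178). It sits clear of the blue one at (292,257) and is almost square with the jaws. I'll descend to grasp height.

```bash
python3 - <<'E'
from h import *
steps(M(tool(yaw(24.5),D),[.6119,-.1521,.010]),10)
E
```

```text
10 x [-0.001, 0.0009, 0.0253, -0.0001, -0.0001, -0.0001] mm 19.01271994118602 deg 0.029483194752979287
```

apply_moves(motion=[[-0.001,0.0009,0.0253,0,0,-0.0001],[-0.001,0.0009,0.0253,0,0,-0.0001],[-0.001,0.0009,0.0253,0,0,-0.0001],[-0.001,0.0009,0.0253,0,0,-0.0001],[-0.001,0.0009,0.0253,0,0,-0.0001]])

```text
clock: 2.15
tool_pos: [0.6095, -0.1572, 0.1049]
eef_rot: [-0.0, 0.978, 0.208, -0.0]
wrist_force: [0.1, -0.2, 0.7]
gripper_width: 0.0852
```

apply_moves(motion=[[-0.001,0.0009,0.0253,0,0,-0.0001],[-0.001,0.0009,0.0253,0,0,-0.0001],[-0.001,0.0009,0.0253,0,0,-0.0001],[-0.001,0.0009,0.0253,0,0,-0.0001],[-0.001,0.0009,0.0253,0,0,-0.0001]])

```text
clock: 2.65
tool_pos: [0.6075, -0.1618, 0.01]
eef_rot: [-0.0, 0.978, 0.208, -0.0]
wrist_force: [-0.5, -0.4, 0.8]
gripper_width: 0.0855
```

```bash
python3 - <<'E'
from h import *
s=observe();print(s["clock"],s["tool_pos"],s["wrist_force"]);steps(M(tool(yaw(24.5),D),[.6119,-.1521,.010]),1)
E
```

```text
2.65 [ 0.60747275 -0.16180606  0.01004341] [-0.54406392 -0.36128195  0.75220633]
1 x [0.0107, -0.0094, 0.0001, -0.0001, 0.0002, -0.0024] mm 10.668179108212822 deg 0.43579967990378676
```

The arm hadn't settled when I computed that move, so it ended about 10 mm off, without touching anything. I'll correct it in place at half speed, since the jaws have clearance along the tab, then recheck.

apply_moves(motion=[[0.0054,-0.0047,0,0,0,-0.0012],[0.0053,-0.0047,0,0,0,-0.0012],[0,0,0,0,0,0],[0,0,0,0,0,0],[0,0,0,0,0,0]])

```text
clock: 3.15
tool_pos: [0.6127, -0.1522, 0.012]
eef_rot: [0.0, 0.977, 0.212, 0.0]
wrist_force: [1.0, -0.1, -0.3]
gripper_width: 0.0855
```

```bash
python3 - <<'E'
from h import *
s=observe();print(s["clock"],s["tool_pos"],s["wrist_force"]);steps(M(tool(yaw(24.5),D),[.612,-.1525,.010]),1)
c=camera_info("wrist");im,d=get_image("wrist");cv2.imwrite("pics/w2.png",im)
s=observe();print(s["tool_pos"])
E
```

```text
3.15 [ 0.61272425 -0.15222873  0.01199862] [ 0.99819744 -0.09119277 -0.2646596 ]
1 x [-0.001, -0.0001, 0.0027, 0.0003, -0.0002, -0.0] mm 2.1430415658137476 deg 0.07110210572630878
[ 0.61259729 -0.15233068  0.01181911]
```

View pics/w2.png

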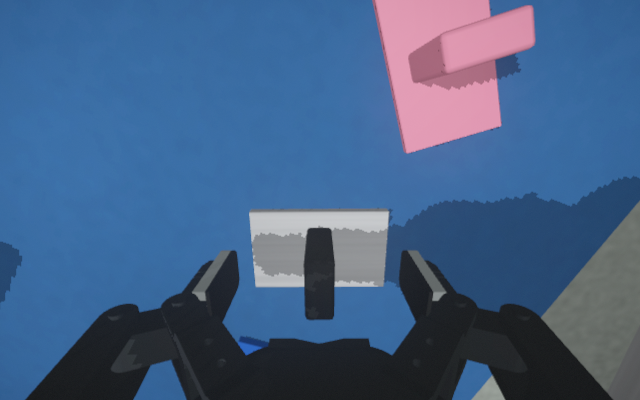

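The tab at (319,270) is centred between the pads, which are at about 220 and 418, and the plate is square with them. I'll lower slightly and close.

apply_moves(motion=[[-0.001,0,0.002,0,0,0],[0,0,0,0,0,0],[0,0,0,0,0,0],[0,0,0,0,0,0],[0,0,0,0,0,0]])

```text
clock: 3.7
tool_pos: [0.6116, -0.1523, 0.0097]
eef_rot: [0.0, 0.977, 0.212, -0.0]
wrist_force: [-0.1, 0.5, -0.4]
gripper_width: 0.085
```

apply_moves(motion=[[0,0,0,0,0,0],[0,0,0,0,0,0],[0,0,0,0,0,0],[0,0,0,0,0,0],[0,0,0,0,0,0]], gripper=0)

```text
clock: 4.2
tool_pos: [0.6117, -0.1523, 0.0098]
eef_rot: [0.0, 0.977, 0.212, 0.0]
wrist_force: [-5.6, 2.3, 5.7]
gripper_width: 0.0135
```

apply_moves(motion=[[0,0,0,0,0,0],[0,0,0,0,0,0],[0,0,0,0,0,0],[0,0,0,0,0,0],[0,0,0,0,0,0]])

```text
clock: 4.7
tool_pos: [0.6117, -0.1523, 0.0098]
eef_rot: [0.0, 0.977, 0.212, 0.0]
wrist_force: [-0.3, -0.3, 2.2]
gripper_width: 0.0132
```

```bash
python3 - <<'E'
from h import *
s=observe();print(s["clock"],s["tool_pos"],s["wrist_force"],s["gripper_width"]);steps(M(tool(yaw(24.5),D),[.6119,-.1525,.26]),10)
E
```

```text
4.7 [ 0.61174154 -0.15229057  0.0097997 ] [-0.31128633 -0.25096892  2.19308692] 0.01324924541084571
10 x [0.0, 0.0, -0.0334, 0.0, -0.0, 0.0] mm 25.020043932349814 deg 0.0016694653697884904
```

apply_moves(motion=[[0,0,-0.02,0,0,0],[0,0,-0.05,0,0,0],[0,0,-0.06,0,0,0],[0,0,-0.06,0,0,0],[0,0,-0.05,0,0,0]])

```text
clock: 5.2
tool_pos: [0.6116, -0.1522, 0.1933]
eef_rot: [0.0, 0.977, 0.212, 0.001]
wrist_force: [0.7, 0.3, -2.2]
gripper_width: 0.0135
```

apply_moves(motion=[[0,0,0,0,0,0],[0,0,0,0,0,0],[0,0,0,0,0,0],[0,0,0,0,0,0],[0,0,0,0,0,0]])

```text
clock: 5.7
tool_pos: [0.6111, -0.1522, 0.1885]
eef_rot: [-0.0, 0.977, 0.212, -0.001]
wrist_force: [-0.5, 0.6, -2.4]
gripper_width: 0.0132
```

```bash
cat >> h.py <<'E'
def face(slope=27.2,yw=-2.8,c=(.6464,.183,.0986)):
    a=np.radians(slope);h=yaw(yw);n=-h*np.sin(a)+np.array([0,0,np.cos(a)]);x=h*np.cos(a)+np.array([0,0,np.sin(a)])
    return np.array(c),x,np.cross(n,x),n
E
python3 - <<'E'
from h import *
s=observe();print(s["clock"],s["tool_pos"],s["wrist_force"],s["gripper_width"])
c,x,y,n=face();steps(M(tool(x,-n),c+n*.0898),15)
im,d=get_image("wrist");cv2.imwrite("pics/w3.png",im);np.save("pics/w3.npy",d)
E
```

```text
5.7 [ 0.61105733 -0.1522357   0.1885229 ] [-0.459172    0.61393129 -2.36586615] 0.013198642551330842
15 x [0.0055, -0.0297, 0.0016, -0.0024, 0.0099, 0.0099] mm 22.722458565178652 deg 2.562070440736026
```

apply_moves(motion=[[0.0055,-0.0297,0.0016,-0.0024,0.0099,0.0099],[0.0055,-0.0297,0.0016,-0.0024,0.0099,0.0099],[0.0055,-0.0297,0.0016,-0.0024,0.0099,0.0099],[0.0055,-0.0297,0.0016,-0.0024,0.0099,0.0099],[0.0055,-0.0297,0.0016,-0.0024,0.0099,0.0099]])

```text
clock: 6.25
tool_pos: [0.591, -0.0401, 0.1833]
eef_rot: [0.002, 0.988, 0.134, 0.08]
wrist_force: [0.5, 0.2, -2.5]
gripper_width: 0.0131
```

apply_moves(motion=[[0.0055,-0.0297,0.0016,-0.0024,0.0099,0.0099],[0.0055,-0.0297,0.0016,-0.0024,0.0099,0.0099],[0.0055,-0.0297,0.0016,-0.0024,0.0099,0.0099],[0.0055,-0.0297,0.0016,-0.0024,0.0099,0.0099],[0.0055,-0.0297,0.0016,-0.0024,0.0099,0.0099]])

```text
clock: 6.75
tool_pos: [0.5893, 0.0731, 0.179]
eef_rot: [0.004, 0.986, 0.056, 0.159]
wrist_force: [0.4, -0.3, -2.4]
gripper_width: 0.0134
```

apply_moves(motion=[[0.0055,-0.0297,0.0016,-0.0024,0.0099,0.0099],[0.0055,-0.0297,0.0016,-0.0024,0.0099,0.0099],[0.0055,-0.0297,0.0016,-0.0024,0.0099,0.0099],[0.0055,-0.0297,0.0016,-0.0024,0.0099,0.0099],[0.0055,-0.0297,0.0016,-0.0024,0.0099,0.0099]])

```text
clock: 7.25
tool_pos: [0.6056, 0.1852, 0.1791]
eef_rot: [0.006, 0.971, -0.024, 0.236]
wrist_force: [0.1, -0.4, -1.5]
gripper_width: 0.0133
```

apply_moves(motion=[[0,0,0,0,0,0],[0,0,0,0,0,0],[0,0,0,0,0,0],[0,0,0,0,0,0],[0,0,0,0,0,0]])

```text
clock: 7.75
tool_pos: [0.6061, 0.1834, 0.1795]
eef_rot: [0.006, 0.972, -0.024, 0.235]
wrist_force: [0.0, -0.3, -1.4]
gripper_width: 0.0131
```

```bash
python3 - <<'E'
from h import *
s=observe();print(s["clock"],s["tool_pos"],s["wrist_force"],s["gripper_width"])
c,x,y,n=face();steps(M(tool(x,-n),c+n*.0898),1);Rt=rot(s).as_matrix();print(np.round(np.stack([x,-n]),4),np.round(Rt[:,[0,2]].T,4))
out=[]
for nm,(u0,v0,u1,v1) in (("side",(220,200,320,300)),("wrist",(100,50,540,380))):
    cc=camera_info(nm);im,d=get_image(nm);cv2.imwrite(f"pics/{nm}4.png",im);np.save(f"pics/{nm}4.npy",d)
    out.append(cv2.resize(im[v0:v1,u0:u1],(400,int(400*(v1-v0)/(u1-u0))),interpolation=cv2.INTER_CUBIC))
h=max(o.shape[0] for o in out);cv2.imwrite("pics/c4.png",np.hstack([cv2.copyMakeBorder(o,0,h-o.shape[0],0,0,cv2.BORDER_CONSTANT) for o in out]))
E
```

```text
7.75 [0.60609376 0.18337873 0.1794878 ] [ 0.02660973 -0.29948876 -1.43754056] 0.013138042918556801
1 x [-0.0015, -0.0021, 0.0007, 0.0002, -0.0003, -0.0001] mm 2.0398779136273992 deg 0.057763100293450304
[[ 0.8884 -0.0434  0.4571]
 [ 0.4566 -0.0223 -0.8894]] [[ 0.888  -0.0438  0.4578]
 [ 0.4573 -0.0228 -0.889 ]]
```

View pics/c4.png

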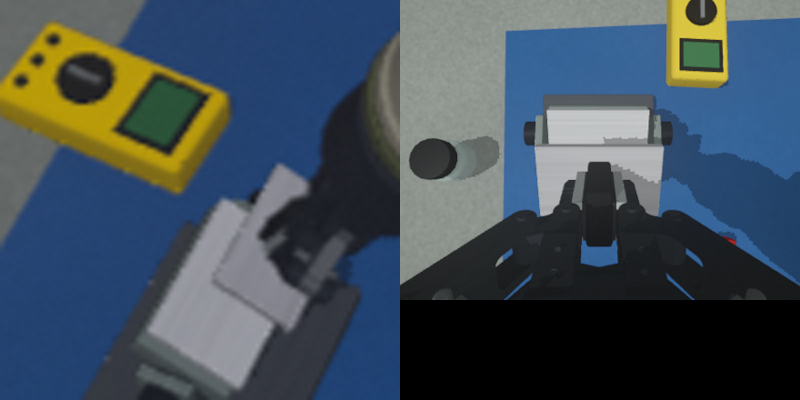

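The slide is held above the face and looks parallel and square in the wrist view. Next I'll measure the face and slide together in that one image, in the tool frame.

```bash
python3 - <<'E'
from h import *
s=observe();Rt=rot(s).as_matrix();p=s["tool_pos"];print(s["clock"],p)
c=camera_info("wrist");d=np.load("pics/wrist4.npy");im=cv2.imread("pics/wrist4.png")
W=(cloud(d,c)-p)@Rt;hsv=cv2.cvtColor(im,cv2.COLOR_BGR2HSV)
br=(d>0)&(hsv[...,1]<60)&(hsv[...,2]>70)&(abs(W[...,1])<.07)&(abs(W[...,0])<.07)
o=(c["T"][:3,3]-p)@Rt;K=c["intrinsics"]
for nm,lo,hi in(("slide",-.004,.012),("face",.07,.11)):
    m=br&(W[...,2]>lo)&(W[...,2]<hi)
    m=cv2.morphologyEx(m.astype(np.uint8),cv2.MORPH_OPEN,np.ones((3,3)))
    n_,lab,st,_=cv2.connectedComponentsWithStats(m);m=lab==1+np.argmax(st[1:,4])
    cc,nn,k,e=plane(W[m]);print(nm,m.sum(),k.sum(),"c",cc.round(4),"n",nn.round(4),"tilt deg xy",np.degrees(nn[:2]/nn[2]).round(2),"z at 0",(cc@nn/nn[2]).round(4),e)
    v,u=np.nonzero(m);ray=(np.stack([(u-K[0,2])/K[0,0],(v-K[1,2])/K[1,1],np.ones(len(u))],1)@c["T"][:3,:3].T)@Rt
    X=o+ray*(((cc-o)@nn)/(ray@nn))[:,None];X,uu,vv=X[:,:2],u,v
    print(" y range",X[:,1].min(),X[:,1].max(),"x range",X[:,0].min(),X[:,0].max())
    # top edge (max x per column), left/right per row
    cols=[(X[uu==q][:,1].mean(),X[uu==q][:,0].max()) for q in np.unique(uu)];C=np.array(cols);C=C[abs(C[:,0])<.033]
    f=np.polyfit(C[:,0],C[:,1],1);print(" up edge x=",f[1],"ang",np.degrees(np.arctan(f[0])))
    rows=[(X[vv==q][:,0].mean(),X[vv==q][:,1].min(),X[vv==q][:,1].max()) for q in np.unique(vv)];Q=np.array(rows);md=np.median(Q[:,1:],0);print(" side edges",md,"mid",md.mean(),"slopes",[np.degrees(np.polyfit(Q[:,0],Q[:,i],1)[0]).round(2) for i in(1,2)],len(Q))
E
```

```text
7.85 [0.60603106 0.18373257 0.17949722]
slide 6470 6325 c [ 0.0076 -0.0007  0.0036] n [-0.0053 -0.0014  1.    ] tilt deg xy [-0.31 -0.08] z at 0 0.0036 0.000661812308974004
 y range -0.040418070430589724 0.039114753551350495 x range -0.025513794295393147 0.025249021455236206
 up edge x= 0.025146550367290594 ang -0.0822019424547175
 side edges [-0.04013339  0.03873797] mid -0.0006977101452491086 slopes [np.float64(0.01), np.float64(0.18)] 79
face 4625 4197 c [ 0.0124 -0.002   0.0891] n [-0.001  -0.0011  1.    ] tilt deg xy [-0.06 -0.07] z at 0 0.0891 0.0006529743327570939
 y range -0.04985103458355623 0.045803326714530614 x range -0.0046833220111646146 0.03208364094150103
 up edge x= 0.032003408451969285 ang -0.05695419055093181
 side edges [-0.04939879  0.04534099] mid -0.0020289000000830067 slopes [np.float64(1.74), np.float64(-1.21)] 42
```

Slide and face agree within about 0.3° in tilt and 0.1° in yaw. The face is 1.3 mm to the tool's -y, and the gap is about 80 mm. I'll approach to about 7 mm with that correction.

apply_moves(motion=[[-0.0001,-0.0004,0.0097,0,0,0],[-0.0001,-0.0004,0.0097,0,0,0],[-0.0001,-0.0004,0.0097,0,0,0],[-0.0001,-0.0004,0.0097,0,0,0],[0,-0.0003,0.0097,0,0,0]])

```text
clock: 8.35
tool_pos: [0.6225, 0.185, 0.146]
eef_rot: [0.006, 0.972, -0.023, 0.235]
wrist_force: [0.1, 0.5, -1.2]
gripper_width: 0.0132
```

apply_moves(motion=[[0,0,0.0097,0,0,0],[0,0,0.0097,0,0,0],[0,0,0.0097,0,0,0],[0,0,0.0097,0,0,0],[0,0,0.0097,0,0,0]])

```text
clock: 8.85
tool_pos: [0.6393, 0.1842, 0.1141]
eef_rot: [0.006, 0.972, -0.023, 0.236]
wrist_force: [-0.5, 0.3, -1.5]
gripper_width: 0.0131
```

apply_moves(motion=[[0,0,0,0,0,0],[0,0,0,0,0,0],[0,0,0,0,0,0],[0,0,0,0,0,0],[0,0,0,0,0,0]])

```text
clock: 9.35
tool_pos: [0.6391, 0.1842, 0.115]
eef_rot: [0.006, 0.972, -0.023, 0.236]
wrist_force: [0.2, -1.0, -1.0]
gripper_width: 0.0132
```

```bash
cat > chk.py <<'E'
from h import *
s=observe();Rt=rot(s).as_matrix();p=s["tool_pos"];c,x,y,n=face()
print(s["clock"],"tool",p.round(4),"n-height of TCP",((p-c)@n).round(5),"F.n",(s["wrist_force"]@n).round(2),"F tool",(s["wrist_force"]@Rt).round(2),"T tool",(s["wrist_torque"]@Rt).round(3),"w",s["gripper_width"].round(4))
print("tool z",Rt[:,2].round(4),"x",Rt[:,0].round(4),"lateral",((p-c)@x).round(4),((p-c)@y).round(4))
ci=camera_info("wrist");im,d=get_image("wrist");cv2.imwrite(f"pics/w_{s['clock']:.2f}.png",im)
W=(cloud(d,ci)-p)@Rt;hsv=cv2.cvtColor(im,cv2.COLOR_BGR2HSV);K=ci["intrinsics"];o=(ci["T"][:3,3]-p)@Rt
br=(d>0)&(hsv[...,1]<60)&(hsv[...,2]>70)&(abs(W[...,1])<.06)&(abs(W[...,0])<.05)
for nm,lo,hi in(("slide",-.004,.0065),("face",.0075,.03)):
    m=br&(W[...,2]>lo)&(W[...,2]<hi);m=cv2.morphologyEx(m.astype(np.uint8),cv2.MORPH_OPEN,np.ones((2,2)))
    Q=W[m>0]
    if len(Q)<50: print(nm,len(Q));continue
    cc,nn,k,e=plane(Q);P=Q[k];print(nm,len(P),"c",cc.round(4),"tilt",np.degrees(nn[:2]/nn[2]).round(2),"z0",(cc@nn/nn[2]).round(4),"x",P[:,0].min().round(4),P[:,0].max().round(4),"y",P[:,1].min().round(4),P[:,1].max().round(4))
E
python3 chk.py
```

```text
Traceback (most recent call last):
  File "chk.py", line 3, in <module>
    print(s["clock"],"tool",p.round(4),"n-height of TCP",((p-c)@n).round(5),"F.n",(s["wrist_force"]@n).round(2),"F tool",(s["wrist_force"]@Rt).round(2),"T tool",(s["wrist_torque"]@Rt).round(3),"w",s["gripper_width"].round(4))
                                                                                                                                                                                                     ^^^^^^^^^^^^^^^^^^^^^^^^
AttributeError: 'float' object has no attribute 'round'
```

```bash
sed -i 's/s\["gripper_width"\].round(4)/round(s["gripper_width"],4)/' chk.py; python3 chk.py; cp pics/w_9.3*.png pics/near.png
```

```text
9.35 tool [0.6391 0.1842 0.115 ] n-height of TCP 0.01798 F.n -0.99 F tool [-0.24  0.94  0.99] T tool [ 0.051 -0.656  0.043] w 0.0132
tool z [ 0.4579 -0.022  -0.8888] x [ 0.8877 -0.0427  0.4584] lateral 0.0009 0.0009
slide 6082 c [ 0.0073 -0.0002  0.0036] tilt [ 0.05 -0.09] z0 0.0036 x -0.0265 0.0243 y -0.0402 0.0394
face 3081 c [0.0164 0.0044 0.0169] tilt [-0.13 -0.05] z0 0.0168 x -0.035 0.0293 y -0.0471 0.0486
```

View pics/near.png

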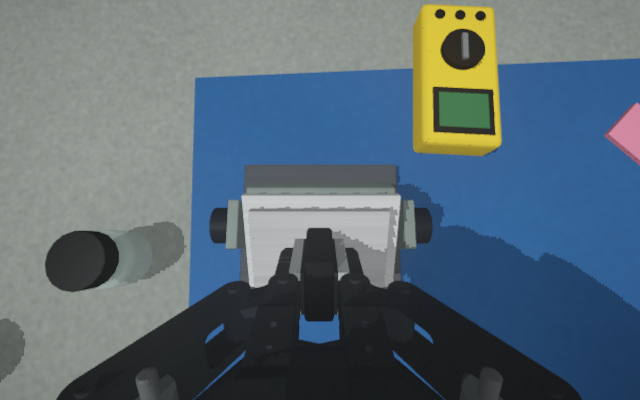

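Near view: the slide at (320,250) sits inside the face outline, with a margin on the visible sides. I'll refine the lateral offsets with ray-cast edges before contact.

```bash
cat > edge.py <<'E'
from h import *
def run(gap0=.0168):
    s=observe();Rt=rot(s).as_matrix();p=s["tool_pos"];ci=camera_info("wrist");im,d=get_image("wrist")
    print(s["clock"],p.round(4))
    W=(cloud(d,ci)-p)@Rt;hsv=cv2.cvtColor(im,cv2.COLOR_BGR2HSV);K=ci["intrinsics"];o=(ci["T"][:3,3]-p)@Rt
    br=(d>0)&(hsv[...,1]<60)&(hsv[...,2]>60)&(abs(W[...,1])<.056)&(abs(W[...,0])<.045)
    cut=(.0036+gap0)/2
    v,u=np.indices(d.shape);ray=(np.stack([(u-K[0,2])/K[0,0],(v-K[1,2])/K[1,1],np.ones(d.shape)],-1)@ci["T"][:3,:3].T)@Rt
    for nm,lo,hi,z in(("slide",-.004,cut,.0036),("face",cut,gap0+.005,gap0)):
        m=br&(W[...,2]>lo)&(W[...,2]<hi);X=(o+ray*((z-o[2])/ray[...,2])[...,None])[...,:2]
        cols=np.array([X[np.nonzero(m[:,q])[0][0],q]-0 for q in np.nonzero(m.any(0))[0]])
        t=cols[abs(cols[:,1])<.032];up=np.median(t[:,0]);a=np.degrees(np.polyfit(t[:,1],t[:,0],1)[0])
        rows=[q for q in np.nonzero(m.any(1))[0] if m[q].sum()>5]
        L=np.array([X[q,np.nonzero(m[q])[0][0]] for q in rows]);Rr=np.array([X[q,np.nonzero(m[q])[0][-1]] for q in rows])
        f=lambda A:(np.median(A[(A[:,0]>.0)&(A[:,0]<.022),1]))
        print(nm,"up edge x",up.round(4),"ang",a.round(2),"y edges",f(L).round(4),f(Rr).round(4),"mid",((f(L)+f(Rr))/2).round(4),"width",(f(Rr)-f(L)).round(4))
run()
E
python3 edge.py
```

```text
9.4 [0.639  0.1842 0.1149]
slide up edge x 0.0252 ang -0.06 y edges -0.0401 0.0389 mid -0.0006 width 0.079
face up edge x 0.03 ang -0.07 y edges -0.047 0.0479 mid 0.0005 width 0.095
```

apply_moves(motion=[[-0.0011,0.0007,0.001,0,0,0],[-0.0011,0.0007,0.002,0,0,0],[0,0,0.0025,0,0,0],[0,0,0,0,0,0],[0,0,0,0,0,0]])

```text
clock: 9.95
tool_pos: [0.6393, 0.1831, 0.1101]
eef_rot: [0.006, 0.972, -0.023, 0.235]
wrist_force: [1.0, -0.4, -1.8]
gripper_width: 0.0136
```

```bash
python3 chk.py; sed -i 's/^run()/import sys;run(float(sys.argv[1]))/' edge.py; python3 edge.py .0128
```

```text
9.95 tool [0.6393 0.1831 0.1101] n-height of TCP 0.01346 F.n -2.01 F tool [0.07 0.35 2.01] T tool [ 0.028 -0.633  0.031] w 0.0136
tool z [ 0.4572 -0.0221 -0.8891] x [ 0.8881 -0.0426  0.4577] lateral -0.0011 -0.0002
slide 6083 c [ 0.0074 -0.0003  0.0036] tilt [-0.07 -0.09] z0 0.0036 x -0.026 0.0243 y -0.0404 0.0394
face 3654 c [ 0.017  -0.0002  0.0123] tilt [-0.11 -0.06] z0 0.0123 x -0.0331 0.0313 y -0.0482 0.0476
10.0 [0.6393 0.1832 0.1102]
slide up edge x 0.0252 ang -0.02 y edges -0.0402 0.0388 mid -0.0007 width 0.079
face up edge x 0.0318 ang -0.07 y edges -0.0482 0.047 mid -0.0006 width 0.0952
```

Now centred within about 0.4 mm, with a gap of about 2.7 mm. I'll press in slowly while watching the force.

apply_moves(motion=[[-0.0003,0,0.001,0,0,0],[0,0,0.001,0,0,0],[0,0,0.001,0,0,0],[0,0,0.001,0,0,0],[0,0,0.001,0,0,0]])

```text
clock: 10.55
tool_pos: [0.6408, 0.183, 0.1068]
eef_rot: [0.006, 0.972, -0.023, 0.235]
wrist_force: [-0.8, -0.1, -0.2]
gripper_width: 0.0135
```

apply_moves(motion=[[0,0,0,0,0,0],[0,0,0,0,0,0],[0,0,0,0,0,0],[0,0,0,0,0,0],[0,0,0,0,0,0]])

```text
clock: 11.05
tool_pos: [0.6408, 0.183, 0.1068]
eef_rot: [0.006, 0.972, -0.023, 0.236]
wrist_force: [-2.0, -1.1, 0.2]
gripper_width: 0.0135
```

```bash
python3 chk.py
```

```text
11.05 tool [0.6408 0.183  0.1068] n-height of TCP 0.00983 F.n 1.05 F tool [-1.61  1.2  -1.05] T tool [-0.124 -0.793 -0.016] w 0.0135
tool z [ 0.4574 -0.0221 -0.889 ] x [ 0.888  -0.0426  0.4579] lateral -0.0012 -0.0002
slide 6079 c [ 0.0073 -0.0003  0.0035] tilt [ 0.05 -0.08] z0 0.0035 x -0.026 0.0244 y -0.0402 0.0394
face 3492 c [ 0.0007 -0.0145  0.0103] tilt [-3.07 -0.61] z0 0.0104 x -0.0314 0.0316 y -0.0481 0.0476
```

Contact has begun, at about 2.4 N over the baseline. I'll press 3 mm more.

apply_moves(motion=[[0,0,0.001,0,0,0],[0,0,0.001,0,0,0],[0,0,0.001,0,0,0],[0,0,0.001,0,0,0],[0,0,0,0,0,0]])

```text
clock: 11.6
tool_pos: [0.6422, 0.183, 0.1041]
eef_rot: [0.006, 0.972, -0.023, 0.236]
wrist_force: [-4.5, -1.0, 2.9]
gripper_width: 0.0136
```

apply_moves(motion=[[0,0,0,0,0,0],[0,0,0,0,0,0],[0,0,0,0,0,0],[0,0,0,0,0,0],[0,0,0,0,0,0]])

```text
clock: 12.1
tool_pos: [0.6422, 0.183, 0.1041]
eef_rot: [0.006, 0.972, -0.023, 0.236]
wrist_force: [-4.7, -0.6, 3.4]
gripper_width: 0.0131
```

```bash
python3 chk.py; python3 - <<'E'
from h import *
n=face()[3];F=[]
for i in range(6):
    get_image("wrist");s=observe();F.append(s["wrist_force"]@n)
print(np.mean(F),np.std(F),s["tool_pos"])
E
```

```text
12.1 tool [0.6422 0.183  0.1041] n-height of TCP 0.00684 F.n 5.13 F tool [-2.61  0.8  -5.13] T tool [-0.221 -0.938  0.033] w 0.0131
tool z [ 0.4574 -0.022  -0.889 ] x [ 0.888  -0.0426  0.4579] lateral -0.0012 -0.0002
slide 6071 c [ 0.0073 -0.0003  0.0035] tilt [-0.05 -0.08] z0 0.0035 x -0.0261 0.0243 y -0.0401 0.0394
face 3790 c [ 0.0063 -0.0168  0.0103] tilt [-2.42 -0.78] z0 0.0103 x -0.0313 0.0316 y -0.0482 0.0476
3.987594335555535 0.5413940078310848 [0.64220575 0.18298836 0.10408307]
```

Contact force is about 5.4 N, so about 2.9 mm in, which agrees with the 3.0 mm of travel. I'll press 1.6 mm more.

apply_moves(motion=[[0,0,0.001,0,0,0],[0,0,0.0011,0,0,0],[0,0,0,0,0,0],[0,0,0,0,0,0],[0,0,0,0,0,0]])

```text
clock: 12.95
tool_pos: [0.6429, 0.183, 0.1027]
eef_rot: [0.006, 0.972, -0.023, 0.236]
wrist_force: [-4.7, -1.0, 3.6]
gripper_width: 0.0136
```

apply_moves(motion=[[0,0,0,0,0,0],[0,0,0,0,0,0],[0,0,0,0,0,0],[0,0,0,0,0,0],[0,0,0,0,0,0]])

```text
clock: 13.45
tool_pos: [0.643, 0.183, 0.1028]
eef_rot: [0.006, 0.972, -0.023, 0.236]
wrist_force: [-5.5, -2.5, 4.9]
gripper_width: 0.013
```

```bash
python3 chk.py; python3 edge.py .0098;python3 - <<'E'
from h import *
n=face()[3];F=[]
for i in range(8):
    im,d=get_image("wrist" if i else "side");s=observe();F.append(s["wrist_force"]@n)
    if not i: sd=im[200:320,215:335]
print(np.mean(F),np.std(F),s["tool_pos"])
cv2.imwrite("pics/fin.png",np.hstack([cv2.resize(sd,(400,400),interpolation=2),cv2.resize(im[140:340,180:480],(400,400*2//3)) if 0 else cv2.resize(im[140:340,220:420],(400,400),interpolation=2)]))
E
```

```text
13.45 tool [0.643  0.183  0.1028] n-height of TCP 0.00527 F.n 6.81 F tool [-2.5   2.8  -6.81] T tool [-0.311 -1.045  0.041] w 0.013
tool z [ 0.4574 -0.0221 -0.889 ] x [ 0.8879 -0.0426  0.458 ] lateral -0.0012 -0.0002
slide 6096 c [ 0.0073 -0.0002  0.0035] tilt [-0.07 -0.05] z0 0.0035 x -0.0263 0.0245 y -0.04 0.0396
face 3649 c [ 0.0081 -0.0168  0.0104] tilt [-1.94 -1.19] z0 0.0105 x -0.0314 0.0316 y -0.0481 0.06
13.5 [0.6429 0.183  0.1027]
slide up edge x 0.0246 ang 0.07 y edges -0.0401 0.0389 mid -0.0006 width 0.079
face up edge x 0.0321 ang -0.06 y edges -0.0482 0.047 mid -0.0006 width 0.0951
5.89282680517967 0.48758231658242246 [0.64295836 0.18298038 0.10275859]
```

View pics/fin.png

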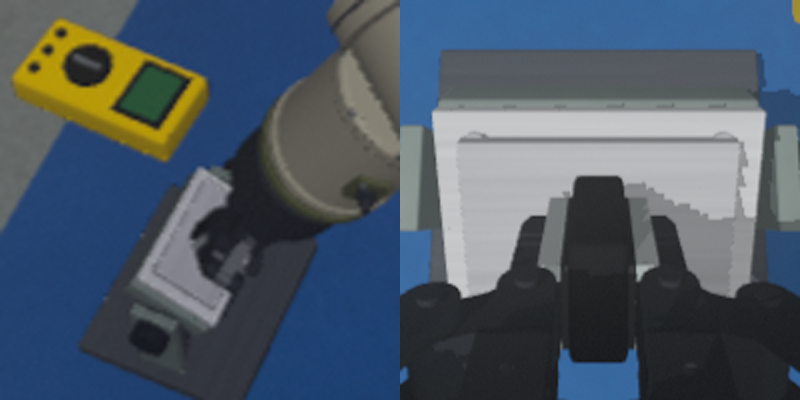

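```bash
python3 -c "
from station import sign_off,observe
print(sign_off(),observe()['clock'])"
```

```text
the job is handed in; nothing more can be done
the job is handed in; nothing more can be done
```

I gripped the steel slide by its black tab and pressed it onto the sloped face. I handed the job in at about 14 s on the robot's clock, with the arm still gripping and pressing.

**Last checks**
- **Position:** the slide was centred within about 0.5 mm and square within about 0.15°. The overhead and side cameras put it about 1.2 mm down-slope of centre instead. I trusted the close wrist view.
- **Tilt:** it matched the 27.2° slope to about 0.2° just before contact. Plane fits of the face after contact were unusable because only a narrow strip was left visible. I relied on the pre-contact fit and on the tool angle, which did not change while pressing.
- **Depth:** the face went in about 4.6 mm. Tool travel since contact gave 4.55 mm, and the contact force of about 7.2 N implies about 4.7 mm.

**Other observations**
- There was a steady sideways force of about 2.5 N down the slope, but the slide did not shift.
- The first descent stopped about 10 mm off because I used a reading taken before the arm had settled. Nothing was touched, and I corrected it before gripping.
- I kept clear of the meter, screwdriver, jar, casing and the look-alike slides throughout. I did not measure their positions again at the end.

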